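# Take the dial padlock off the medicine box

## Robot

A 6-joint arm with a two-finger parallel gripper is mounted at the origin on a cart in front of the work surface, level with it; the furniture and walls round the work are solid. World frame = base frame: x ahead of the robot, y to its left, z up, the work surface at z = 0. Lengths are in mm, angles in rad, forces in N, time in s.
With the tool pointing down it reaches from about 275 to 775 mm from the base axis. Payload 14.6 kg.
Tool frame: the origin (TCP) lies on the centre line of the jaws, within the pads' length; the fingertips stand 19 mm ahead of it and the grasp point (between the pads) is the TCP (robot.tip_extent is the z of the fingertips in the tool frame, in mm); z points along the fingers, y is the line along which they close (so a half turn about z gives the same grasp; the last joint's range is limited). The gripper opens to 85 mm and grips with 20 to 120 N. Pads are 22 mm wide; open, the fingers measure 114 mm over their backs; the gripper's body (76 mm by 85 mm) begins 54 mm behind the grasp point. The pads swing forward as they close: fully open they stand 13 mm farther back than shut.
Start: joints at [-1.333, 0.263, -0.048, 1.259, 0, 1.415], TCP at [200.952, -485.022, 250.278] pointing down, gripper open.
Joint ranges: [-2.65, 2.65], [-0.89, 1.7], [-1.18, 1.37], [-2.13, 2.11], [-1.35, 1.29], [-3.14, 3.14]. Speed limits (rad/s): [1.89, 1.89, 2.57, 2.79, 3.14, 3.14].

## Interface

Orientations are given as a unit quaternion [w, x, y, z].
In Python, from station import get_obs, optics, robot gives the robot as it stands. The module is installed in compiled form; this text tells all that it offers.
- The arm moves only by the shell command python3 -m creep 'ROWS' [FORCE]. ROWS is JSON, a list that holds one entry, the list of rows, each a list of 5 numbers: the closure in counts, from 0 (fully open) to 255 (shut), then the shift along the tool's x, y, z as a fraction of full scale, then the turn about the tool's z as a fraction of full scale. In form: [[[claw, x, y, z, spin], ...]]. A call has 1 to 20 rows; each row is the pose to reach, as a shift and turn from the pose commanded when the call began, along the tool's axes at that moment; what a row does not reach only later rows make up. Full scale, the value 1, is 0.2 m for a shift and 120 degrees for a turn. A row lasts 1/12 s, in which the tool goes at most 41.7 mm and 7.16 degrees, less where a joint would pass 70% of its speed; a pose out of reach is approached as far as the arm can. A call with a number of a shift or a turn outside -1 to 1 is refused whole. A call with a gripper value outside its range is refused whole. The fingers move at their own pace and stop on an object; FORCE is the grip in N (left out, the last holds). Time passes only in rows, so rows that repeat a pose let the fingers close. It gives the time, the measured TCP pose, the force, the opening and the grip force at its end, in the units of the state.
- get_obs(): the state, without advancing time (a new reading comes with each control period).
- optics.snapshot(name): name is "scene" or "top"; returns (picture, depth): 384x512x3 uint8, red, green, blue; 384x512 float32, mm along the optical axis (not along the pixel's ray), 0 where there is no reading.
- optics.camera_info(name): a dict with "fx", "fy", "cx", "cy" (pixels), "T" (4x4, takes a point from camera to world coordinates). Camera axes: x right, y down, z forward; pixel columns grow to the right and rows downward; lengths in mm; the calibration is good to about 2 mm. A picture is of the moment at which its call begins. camera_info takes no time and is no camera call.
- robot.hand_in(): hands the job in; it is judged then, once.
The state is a dict: "clock": time; "q": joint angles; "qd": joint speeds; "effort": joint torques, N m; "eef_pos": TCP position; "orientation": TCP orientation; "ft_force": force on the tool from outside, world axes, zero at the start; "wrist_torque": the same for the moment, N m; "finger_gap": finger opening in mm; "gripper_force": force on a finger pad.
Only numpy, scipy, OpenCV 4.12 (cv2) and the standard library are available. Lean on these libraries where they do the work, as an engineer would, in place of code of your own. Each camera call takes 0.05 s, during which the arm holds its last target. There are 200 camera calls.

## Task

The white medicine box is locked with a dial padlock, which lies dial-up on the box with its shackle through the hasp staple. Turn the dial, click by click, until its yellow line rests in the notch at the red mark on the lock, then pull the lock body straight back so that the shackle, caught on the staple, comes all the way open; unhook the open lock from the staple and lift it off. Finish while still holding the open lock in the gripper, dial facing up, at least a hand's breadth (8 cm) above where it lay and clear of the box; do not disturb the honey jar, the mug or the teaspoon.

Things in the scene. Friction and masses are not known exactly. Their poses are not given: they have to be found in the camera images.
- medicine_box: White steel medicine box, 250 (x) x 200 (y) x 70 mm high, fixed to the worktop. Origin: centre of its underside; x points away from the robot (turned up to 0.35 rad either way), z up. The top is a fixed deck on the robot's side and, beyond x = 8 mm, a lid with a green cross; the lid's flat steel hasp leaf lies on the deck round the staple.
- lock_rest (a point): Centre of the rubber pad on the box's deck on which the padlock lies, 72 mm above the worktop; axes as the box's. The pad is 88 mm long (x), with a grey rib along either side (inner faces at y = -27.5 and +27.5 mm, 6 mm thick, tops 5.5 mm above the pad): they keep the lock from turning but let it slide along x and lift straight out.
- staple (a point): Foot of the hasp staple, at pad height, midway between its posts; axes as the box's. A fixed upright arch of 6 mm round steel in the box's y-z plane: posts centred 9.5 mm either side in y (13 mm apart inside), opening along x, underside of the arch 23.5 mm and top 29.5 mm above this point. At the start it stands 43 to 48 mm ahead (x) of the padlock's origin.
- padlock: Loose steel padlock with black band, 0.35 kg, on its back, dial up. Case 54 (x) x 52 (y) x 24 mm (z), upright sides. Origin: centre of the case's underside; z up; x points out of the shackle end (face at 27 mm) towards the staple, along the box's x. Draw the case back in -x: the bow meets the staple after 6 to 11 mm, 20 mm more opens the shackle; a harder pull drags at the fixed staple.
- shackle_toe (a point): End of the shackle's free leg. The shackle is a flat U of 8 mm round steel, 13 mm above the padlock's underside: legs along x at y = +15 mm (free leg, through the staple) and -15 mm (fixed leg); inside of the bow 34 mm ahead (x) of this point. Fully open, this end stands 43 mm ahead of the padlock's origin, 16 mm clear of the case.
- shackle (a joint): How far the shackle is drawn out of the case, m: 0 closed, 0.020 fully open. Stays where left (2 N friction). Blocked within 2 mm unless the dial is in the notch at 0. Once open, push the lock forward (+x) until the staple stands in the gap between free leg and case (staple 31 to 39 mm ahead of the padlock's origin); there the lock lifts straight up off it.
- dial_knob (a point): On the dial's axis, 38 mm above the padlock's underside: mid-height of the knob. Round knurled aluminium knob, 27 mm diameter at its foot, 25 mm at its top, standing from 29 to 47.5 mm above the padlock's underside on a black dial disc 42 mm across; axes turn with the dial.
- dial (a joint): Turn of the dial, rad. 0: the yellow line (on dial and knob top) is at the red mark, on the case's edge facing the robot, opposite the shackle. Grows counter-clockwise from above; stops at -0.75 and 4.6. Starts at 0.4 to 2.8: turn it clockwise. Clicks in notches 0.628 apart (about 0.06 N m to pass one) and springs to the nearest when let go. Opens only within about 0.07 of 0; blocked while the shackle is open.
- honey_jar: Honey jar, bystander, 64 mm diameter x 96 mm, loose, to the right of the box; origin: centre of its underside.
- mug: Small green mug, bystander, 65 x 91 x 52 mm, loose, to the left of the box; origin: centre of its underside.
- teaspoon: Steel teaspoon, bystander, 130 x 27 x 11 mm, lying loose to the right of the box; origin: centre of its underside.
Things that resemble listed ones, but are neither listed nor needed, are in the scene too. What is shaped like the padlock but pink is not meant.

How it is judged:
By the outcome, as a careful person would: the job done as asked, in the order asked, and still so for the second after the job is handed in, while the arm keeps its last pose, push and grip.
It also fails if it takes over 67 s, if anything falls off the work surface, if the arm or the gripper's body presses on something with over 40 N, if the wrist force passes 120 N, or if a joint passes its speed limit or range.

## Working session

There is one attempt and no reset: what is moved stays moved. The work goes in short steps, Python scripts to look and compute and a shell command to move; the robot and the scene stay as the last step left them, time stands still between calls to the robot, and variables do not carry over. Pictures are saved under pics/ and viewed, at most 11 in all, crops included, and the job is handed in when it is done.

```bash
mkdir -p pics; cat > h.py <<'E'
import numpy as np,cv2
from station import get_obs,optics,robot
def snap(name,fn,crop=None,s=1):
    p,d=optics.snapshot(name); np.save('/tmp/'+name+'.npy',d); np.save('/tmp/'+name+'_p.npy',p)
    save(p,fn,crop,s); return p,d
def save(p,fn,crop=None,s=1):
    b=p[:,:,::-1]
    if crop: x0,y0,x1,y1=crop; b=b[y0:y1,x0:x1]
    cv2.imwrite('pics/'+fn,cv2.resize(b,None,fx=s,fy=s,interpolation=cv2.INTER_CUBIC))
def px(name,u,v,d=None,z=None):
    c=optics.camera_info(name);T=np.array(c['T'])
    r=np.array([(u-c['cx'])/c['fx'],(v-c['cy'])/c['fy'],1])
    if z is not None:
        w=T[:3,:3]@r; return T[:3,3]+w*(z-T[2,3])/w[2]
    if d is None: d=np.load('/tmp/'+name+'.npy')[int(round(v)),int(round(u))]
    return T[:3,:3]@(r*d)+T[:3,3]
E
python3 - <<'E'
from h import *
a,_=snap('top','a.png'); b,_=snap('scene','b.png')
for n in('top','scene'):
    print(optics.camera_info(n))
o=get_obs();print(o)
E
```

```text
{'fx': 445.60714267762353, 'fy': 445.60714267762353, 'cx': 255.38499296600412, 'cy': 191.5375711674441, 'T': array([[ 5.22090913e-03, -9.98671438e-01,  5.12649988e-02,
         5.08528447e+02],
       [-9.99974305e-01, -5.46581848e-03, -4.63828799e-03,
        -7.37404649e+01],
       [ 4.91233092e-03, -5.12394655e-02, -9.98674314e-01,
         1.07113163e+03],
       [ 0.00000000e+00,  0.00000000e+00,  0.00000000e+00,
         1.00000000e+00]])}
{'fx': 429.7017149397305, 'fy': 429.7017149397305, 'cx': 251.395538832107, 'cy': 195.63152223874462, 'T': array([[-8.83264168e-01, -2.93583889e-01,  3.65585709e-01,
         1.91815924e+02],
       [-4.68581218e-01,  5.25074285e-01, -7.10442564e-01,
         6.78464689e+02],
       [ 1.66148362e-02, -7.98815057e-01, -6.01347198e-01,
         7.57329752e+02],
       [ 0.00000000e+00,  0.00000000e+00,  0.00000000e+00,
         1.00000000e+00]])}
{'clock': 0.1, 'q': array([-1.33330973e+00,  2.63478433e-01, -4.88899206e-02,  1.25940975e+00,
       -4.07189285e-06,  1.41551393e+00]), 'qd': array([-0.00076528, -0.00032207,  0.00020712, -0.00029359, -0.00046869,
        0.0001933 ]), 'effort': array([ 5.03664021e-03, -6.38577604e+01,  3.85063648e+01,  9.96836694e-03,
        4.85286785e-05,  1.74412668e-05]), 'eef_pos': array([ 200.88795055, -484.78421183,  249.8654113 ]), 'orientation': array([-4.90388922e-04,  9.80778341e-01,  1.95124586e-01, -2.22050385e-05]), 'ft_force': array([-0.51071495,  0.04348059,  0.44105228]), 'wrist_torque': array([0.03521889, 0.02978875, 0.02963045]), 'gripper_force': 0.0, 'finger_gap': 85.28187050899272}
```

View pics/a.png

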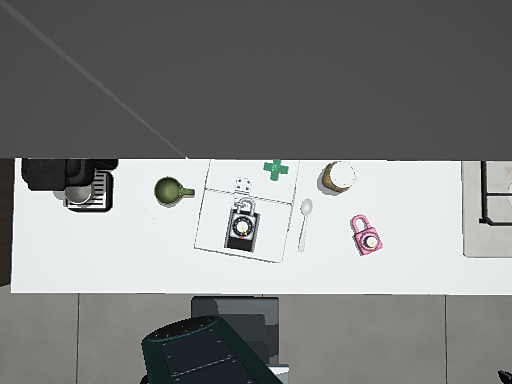

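View pics/b.png

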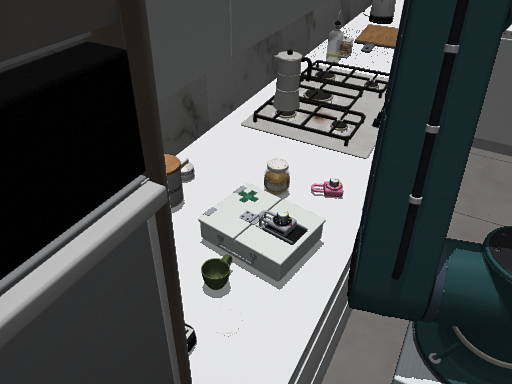

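Top view: the black padlock on the box is at (243,225) and the pink decoy at (367,237), with nothing else padlock-like. I choose the one on the box and check it in a close crop. The mug is at (172,191), the spoon at (304,225) and the jar at (339,176).

```bash
python3 - <<'E'
from h import *
p=np.load('/tmp/top_p.npy');save(p,'c.png',(190,150,300,270),5)
d=np.load('/tmp/top.npy')
for uv in [(250,100),(250,150),(400,150)]: print(uv,px('top',*uv))
# heights in world for lock
c=optics.camera_info('top');T=np.array(c['T'])
v,u=np.mgrid[150:270,190:300]
P=np.stack([(u-c['cx'])/c['fx']*d[v,u],(v-c['cy'])/c['fy']*d[v,u],d[v,u]],-1)@T[:3,:3].T+T[:3,3]
z=P[...,2]
for lo,hi in [(66,74),(94,98),(98,104),(112,124)]:
    m=(z>lo)&(z<hi)&(v>185); q=P[m];print(lo,hi,len(q),q.mean(0),np.median(u[m]),np.median(v[m]),q.min(0),q.max(0))
    if m.sum()>3: print(cv2.minAreaRect(q[:,:2].astype(np.float32)))
m=(z>60)&(z<75);print(cv2.minAreaRect(P[m][:,:2].astype(np.float32)))
E
```

```text
(250, 100) [581.71282098 -71.29419579 789.01319033]
(250, 150) [581.36143414 -69.72487565 569.42668377]
(400, 150) [ 581.42476282 -237.77714616  575.85812897]
66 74 4507 [494.57594642 -56.89990991  68.67616739] 248.0 220.0 [ 402.34783008 -165.08812111   66.00056519] [573.06960204  58.4219117   73.99172216]
((503.4895935058594, -53.82343292236328), (199.49066162109375, 173.80145263671875), 80.21497344970703)
94 98 178 [487.67913301 -50.30724356  95.99344773] 242.0 223.0 [454.91038354 -75.59608366  94.00829782] [535.43382329 -23.34894416  97.97006135]
((494.9408264160156, -51.25436019897461), (49.03718185424805, 76.25455474853516), 81.5391845703125)
98 104 111 [487.43787694 -49.43905301  99.75231822] 241.0 225.0 [463.64690149 -69.13326724  98.00439836] [533.21777603 -27.74504145 103.60821643]
((497.590087890625, -51.20445251464844), (41.49851989746094, 68.90436553955078), 80.52508544921875)
112 124 111 [482.44495709 -49.79570043 117.12296164] 242.0 227.0 [470.78092067 -62.76568928 112.62802108] [494.36815933 -37.19713712 120.91018641]
((482.60516357421875, -49.981475830078125), (25.760433197021484, 22.68804168701172), 45.22136688232422)
((533.4500732421875, -59.026214599609375), (200.3065185546875, 235.63421630859375), 80.16854858398438)
```

View pics/c.png

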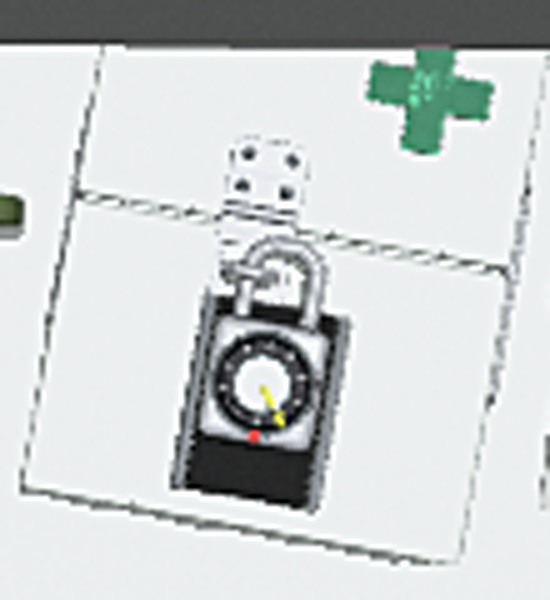

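The close crop confirms it: grey lock with a black band, its free leg in the staple. The knob centre is at crop (263,383), which is pixel (242.6,226.6). The red mark is at crop (254,436). The yellow line points to (282,425), about +35° from the mark, so one notch clockwise. Moving now.

```bash
python3 - <<'E'
from h import *
print(px('top',242.6,226.6,z=119.5),px('top',254/5+190,436/5+150,z=97), robot.tip_extent)
E
python3 -m creep '[[[0,0.71,-0.49,0,0],[0,0.71,-0.49,0,0],[0,0.71,-0.49,0,0],[0,0.71,-0.49,0,0],[0,0.71,-0.49,0,0],[0,0.71,-0.49,0,0]]]' 60
python3 -m creep '[[[0,0.71,-0.49,0,0],[0,0.71,-0.49,0,0],[0,0.71,-0.49,0,0],[0,0.71,-0.49,0,0],[0,0.71,-0.49,0,0],[0,0.71,-0.49,0,0]]]'
python3 -m creep '[[[90,0.71,-0.49,0,-0.383],[90,0.71,-0.49,0,-0.383],[90,0.71,-0.49,0,-0.383],[90,0.71,-0.49,0,-0.383],[90,0.71,-0.49,0,-0.383],[90,0.71,-0.49,0,-0.383],[90,0.71,-0.49,0,-0.383],[90,0.71,-0.49,0,-0.383],[90,0.71,-0.49,0,-0.383],[90,0.71,-0.49,0,-0.383],[90,0.71,-0.49,0,-0.383],[90,0.71,-0.49,0,-0.383]]]'
python3 -c "
from h import *;print(robot.tip_extent,get_obs())"
```

```text
[482.46619953 -51.32476887 119.5       ] [458.8149792  -47.03040278  97.        ] 19.0
clock: 0.6
eef_pos: [295.6, -338.2, 250.5]
orientation: [-0.0, 0.98, 0.197, 0.0]
ft_force: [-0.3, -0.9, 0.2]
finger_gap: 85.3
gripper_force: 0.0
clock: 1.1
eef_pos: [389.2, -194.4, 250.1]
orientation: [-0.0, 0.98, 0.197, -0.0]
ft_force: [-0.6, -0.2, 0.7]
finger_gap: 85.4
gripper_force: 0.0
clock: 2.1
eef_pos: [481.9, -50.9, 250.3]
orientation: [0.0, 0.827, 0.562, -0.0]
ft_force: [0.4, -0.5, 0.4]
finger_gap: 55.0
gripper_force: 0.0
19.0 {'clock': 2.1, 'q': array([-2.73529703e-01,  1.93830473e-01, -1.42417009e-01,  1.23455448e+00,
       -2.33926013e-05,  1.67487712e+00]), 'qd': array([ 0.00643124, -0.00268356, -0.00018597,  0.000725  ,  0.00111145,
       -0.00398074]), 'effort': array([-2.91373590e-01, -5.68692613e+01,  3.83038259e+01, -8.72466102e-03,
       -6.97068579e-03,  1.96956826e-02]), 'eef_pos': array([481.90320424, -50.87486855, 250.289954  ]), 'orientation': array([ 5.38751544e-06,  8.27254607e-01,  5.61827212e-01, -1.07570729e-05]), 'ft_force': array([ 0.36320701, -0.52118435,  0.44324778]), 'wrist_torque': array([ 0.03364139,  0.01836849, -0.03532412]), 'gripper_force': 0.0, 'finger_gap': 55.01033375340455}
```

```bash
python3 -m creep '[[[90,0,0,0.2,0],[90,0,0,0.4,0],[90,0,0,0.55,0],[90,0,0,0.6,0],[90,0,0,0.635,0],[90,0,0,0.635,0],[90,0,0,0.635,0],[90,0,0,0.635,0]]]' 60
python3 -m creep '[[[160,0,0,0,0],[190,0,0,0,0],[220,0,0,0,0],[255,0,0,0,0],[255,0,0,0,0],[255,0,0,0,0],[255,0,0,0,0],[255,0,0,0,0],[255,0,0,0,0],[255,0,0,0,0]]]' 60
python3 - <<'E'
from h import *
p,_=snap('scene','d.png',(220,150,340,260),5)
E
```

```text
clock: 2.77
eef_pos: [482.7, -50.6, 124.4]
orientation: [0.001, 0.827, 0.562, 0.001]
ft_force: [-0.1, -0.5, -0.2]
finger_gap: 55.3
gripper_force: 0.0
clock: 3.6
eef_pos: [482.5, -50.5, 124.3]
orientation: [0.001, 0.827, 0.563, 0.001]
ft_force: [-2.5, 0.2, 11.4]
finger_gap: 23.1
gripper_force: 58.5
```

View pics/d.png

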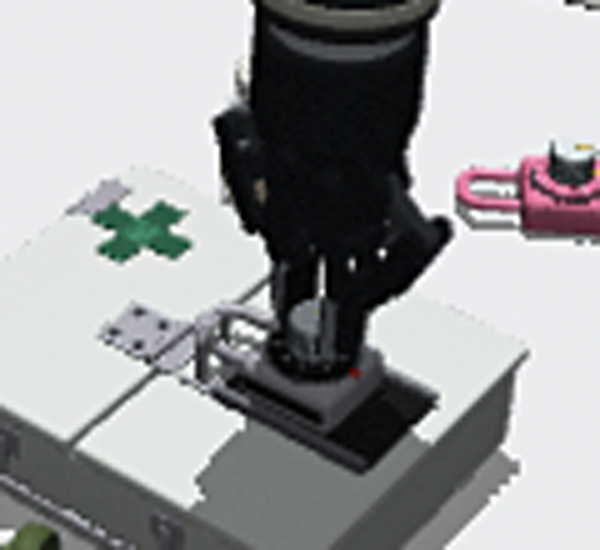

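The fingers straddle the knob (crop (315,330)); the red mark is visible at (355,373). Now the turn of 36° clockwise, then release and check.

```bash
python3 -m creep '[[[255,0,0,-0.005,0.05],[255,0,0,-0.005,0.1],[255,0,0,-0.005,0.15],[255,0,0,-0.005,0.2],[255,0,0,-0.005,0.25],[255,0,0,-0.005,0.3],[255,0,0,-0.005,0.3],[255,0,0,-0.005,0.3],[255,0,0,-0.005,0.3]]]'
python3 -c "
from h import *;print(get_obs()['wrist_torque'])"
python3 -m creep '[[[90,0,0,0,0],[90,0,0,0,0],[90,0,0,0,0],[90,0,0,0,0],[90,0,0,-0.2,0],[90,0,0,-0.4,0],[90,0,0,-0.4,0],[90,0,0,-0.4,0],[90,0,0,-0.4,0]]]'
python3 - <<'E'
from h import *
p,_=snap('scene','e.png',(230,170,340,260),6)
p,d=snap('top','f.png',(200,170,300,270),6)
E
```

```text
clock: 4.4
eef_pos: [481.9, -50.4, 124.4]
orientation: [0.0, 0.96, 0.281, -0.0]
ft_force: [-2.8, -1.7, 3.2]
finger_gap: 22.5
gripper_force: 59.7
[-0.30731371  0.47725918 -0.05788063]
clock: 5.15
eef_pos: [481.9, -50.3, 204.0]
orientation: [0.0, 0.96, 0.28, 0.0]
ft_force: [-0.3, -0.3, -1.5]
finger_gap: 55.2
gripper_force: 0.0
```

View pics/e.png

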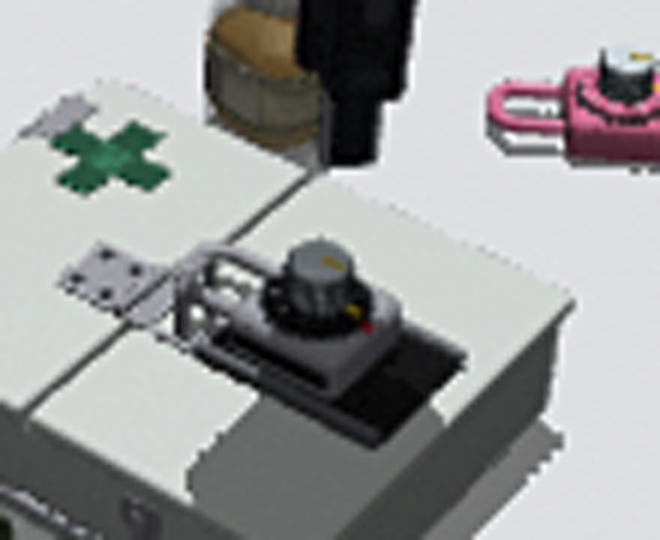

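The yellow tick on the disc is at crop (355,312), next to the red mark at (367,326). The yellow line on the knob top runs (320,262) to (343,266). I'll check the angle numerically.

```bash
python3 - <<'E'
from h import *
f=lambda u,v,z:px('scene',230+(u-2.5)/6,170+(v-2.5)/6,z=z)
k=f(320,258,119.5);y=f(355,312,101);r=f(367,326,96.5)
y2=f(343,266,119.5)
print(k,y,r,y2)
# disc centre from lock origin: top measurement
c=np.array([481.9,-50.4,0])
for q in (y,r): 
    v=(q-c)[:2]; print(np.hypot(*v),np.degrees(np.arctan2(v[1],v[0])))
# yellow/red masks
p=np.load('/tmp/scene_p.npy').astype(int)[170:260,230:340]
for n,m in (('y',(p[...,0]>150)&(p[...,1]>120)&(p[...,2]<90)),('r',(p[...,0]>140)&(p[...,1]<70)&(p[...,2]<70))):
    v,u=np.where(m); print(n,list(zip(u*6+3,v*6+3))[:30])
save(np.load('/tmp/scene_p.npy'),'g.png',(270,200,300,230),20)
E
```

```text
[483.86040462 -52.73050649 119.5       ] [466.30961931 -50.08320327 101.        ] [460.60794745 -49.60928208  96.5       ] [473.94288275 -52.60910276 119.5       ]
15.593599014668833 178.83590923569278
21.306729838904424 177.87319753906687
y [(np.int64(639), np.int64(57)), (np.int64(657), np.int64(87))]
r []
```

View pics/g.png

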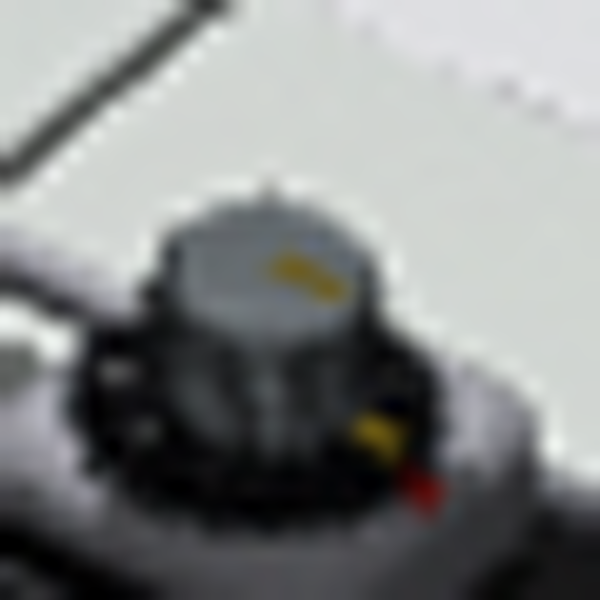

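The yellow line and red mark are collinear from the dial axis, within about 1°, so the dial is in the notch. Next I grip the case across its sides: turn so that tool x points straight back along the lock.

```bash

python3 -m creep '[[[0,0,0,0,-0.06],[0,0,0,0,-0.573],[0,0,0,0,-0.573],[0,0,0,0,-0.573],[0,0,0,0,-0.573],[0,0,0,0,-0.573],[0,0,0,0,-0.573],[0,0,0,0,-0.573],[0,0,0,0,-0.573],[0,0,0,0,-0.573],[0,0,0,0,-0.573],[0,0,0,0,-0.573]]]'
python3 -m creep '[[[0,0,0,0,-0.06],[0,0,0,0,-0.573],[0,0,0,0,-0.573],[0,0,0,0,-0.573],[0,0,0,0,-0.573],[0,0,0,0,-0.573],[0,0,0,0,-0.573],[0,0,0,0,-0.573],[0,0,0,0,-0.573],[0,0,0,0,-0.573],[0,0,0,0,-0.573],[0,0,0,0,-0.573]]]'
python3 -m creep '[[[0,0,0,0.15,0],[0,0,0,0.3,0],[0,0,0,0.42,0],[0,0,0,0.49,0],[0,0,0,0.53,0],[0,0,0,0.53,0],[0,0,0,0.53,0],[0,0,0,0.53,0]]]'
python3 -m creep '[[[40,0,0,0,0],[60,0,0,0,0],[80,0,0,0,0],[100,0,0,0,0],[120,0,0,0,0],[255,0,0,0,0],[255,0,0,0,0],[255,0,0,0,0],[255,0,0,0,0],[255,0,0,0,0]]]' 60
python3 - <<'E'
from h import *
print(get_obs()['wrist_torque'])
p,_=snap('scene','i.png',(230,170,340,260),6)
E
```

```text
clock: 6.25
eef_pos: [481.6, -50.3, 203.5]
orientation: [-0.001, 0.636, 0.772, -0.0]
ft_force: [1.0, -0.2, -0.1]
finger_gap: 85.3
gripper_force: 0.0
clock: 7.25
eef_pos: [481.8, -50.3, 204.0]
orientation: [-0.0, 0.09, 0.996, 0.0]
ft_force: [-0.0, -0.1, 0.5]
finger_gap: 85.2
gripper_force: 0.0
clock: 7.92
eef_pos: [482.6, -50.5, 99.2]
orientation: [0.001, 0.088, 0.996, -0.0]
ft_force: [0.1, 0.3, 0.3]
finger_gap: 85.2
gripper_force: 0.0
clock: 8.75
eef_pos: [482.2, -50.2, 99.0]
orientation: [0.0, 0.087, 0.996, 0.0]
ft_force: [-2.6, 2.0, 12.1]
finger_gap: 50.7
gripper_force: 62.2
[ 0.41122743  0.63142966 -0.035458  ]
```

View pics/i.png

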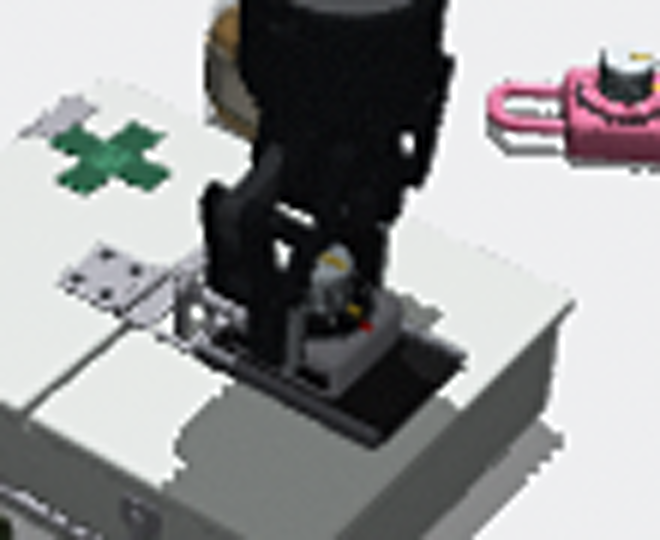

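Case gripped at 50.7 mm, dial still aligned (tick (352,312), mark (365,326)). Pulling back slowly, watching the force.

```bash

python3 -m creep '[[[255,0.01,0,-0.003,0],[255,0.02,0,-0.003,0],[255,0.03,0,-0.003,0],[255,0.04,0,-0.003,0],[255,0.05,0,-0.003,0],[255,0.06,0,-0.003,0],[255,0.07,0,-0.003,0],[255,0.08,0,-0.003,0],[255,0.09,0,-0.003,0],[255,0.1,0,-0.003,0],[255,0.1,0,-0.003,0],[255,0.1,0,-0.003,0]]]'
python3 -m creep '[[[255,0.01,0,0,0],[255,0.02,0,0,0],[255,0.025,0,0,0],[255,0.025,0,0,0],[255,0.025,0,0,0]]]'
python3 -m creep '[[[255,0.005,0,0,0],[255,0.005,0,0,0],[255,0.005,0,0,0]]]'

```

```text
clock: 9.8
eef_pos: [462.1, -46.9, 99.0]
orientation: [-0.0, 0.087, 0.996, -0.0]
ft_force: [0.9, 0.5, 6.8]
finger_gap: 50.4
gripper_force: 63.8
clock: 10.22
eef_pos: [457.6, -46.0, 99.0]
orientation: [0.0, 0.087, 0.996, -0.0]
ft_force: [4.4, -0.6, 5.4]
finger_gap: 50.3
gripper_force: 63.6
clock: 10.47
eef_pos: [457.2, -46.0, 99.1]
orientation: [0.001, 0.087, 0.996, -0.0]
ft_force: [8.1, -0.5, 0.1]
finger_gap: 50.4
gripper_force: 63.1
```

```bash

for i in 1 2; do python3 -m creep '[[[255,0.005,0,0,0],[255,0.005,0,0,0],[255,0.005,0,0,0]]]' | grep -E "eef|ft_"; done
python3 - <<'E'
from h import *
p,_=snap('scene','j.png',(230,170,340,260),6)
E
```

```text
eef_pos: [457.0, -45.9, 99.1]
ft_force: [14.5, 0.4, -4.3]
eef_pos: [456.8, -45.9, 99.4]
ft_force: [17.9, -0.9, -5.1]
```

View pics/j.png

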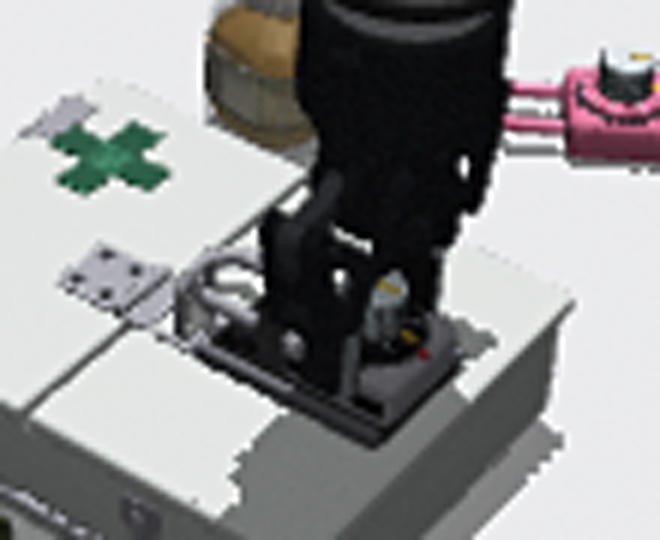

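The pull has hit a hard stop after 25.7 mm (about 6 + 20), so the shackle should be out with its bow on the staple; the crop shows the long exposed legs around (230,300). The staple is now about 74 mm ahead of the lock. I push forward about 39 mm to put it in the gap at 35 mm.

```bash

python3 -m creep '[[[255,-0.015,0,0,0],[255,-0.03,0,0,0],[255,-0.045,0,0,0],[255,-0.06,0,0,0],[255,-0.075,0,0,0],[255,-0.09,0,0,0],[255,-0.105,0,0,0],[255,-0.12,0,0,0],[255,-0.135,0,0,0],[255,-0.15,0,0,0],[255,-0.165,0,0,0],[255,-0.18,0,0,0],[255,-0.195,0,0,0],[255,-0.205,0,0,0],[255,-0.205,0,0,0],[255,-0.205,0,0,0]]]'
python3 - <<'E'
from h import *
p,_=snap('scene','k.png',(220,150,330,240),6)
p,_=snap('top','l.png',(200,160,300,260),6)
E
```

```text
clock: 12.35
eef_pos: [491.8, -51.9, 99.0]
orientation: [-0.003, 0.087, 0.996, 0.0]
ft_force: [-16.4, 3.2, 27.4]
finger_gap: 50.5
gripper_force: 66.8
```

View pics/k.png

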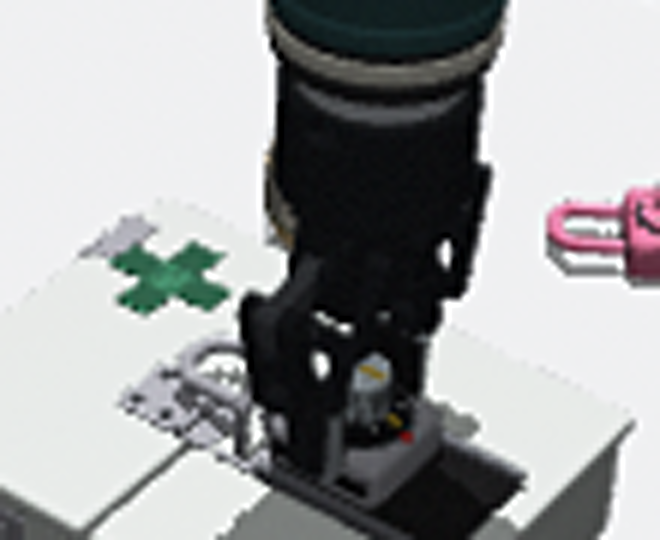

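The forward push stopped 3 mm short, with 27 N upward: the lock is being pressed down. I relieve that by raising 1.5 mm and see.

```bash

python3 -m creep '[[[255,0,0,-0.004,0],[255,0,0,-0.0075,0],[255,0,0,-0.0075,0],[255,0,0,-0.0075,0]]]'; python3 -c "
from h import *;print(get_obs()['wrist_torque'])"
```

```text
clock: 12.78
eef_pos: [494.3, -52.5, 99.9]
orientation: [-0.001, 0.087, 0.996, 0.0]
ft_force: [-0.0, -0.5, -3.6]
finger_gap: 50.2
gripper_force: 63.3
[-0.02465712  0.03673451 -0.00779265]
```

View pics/l.png

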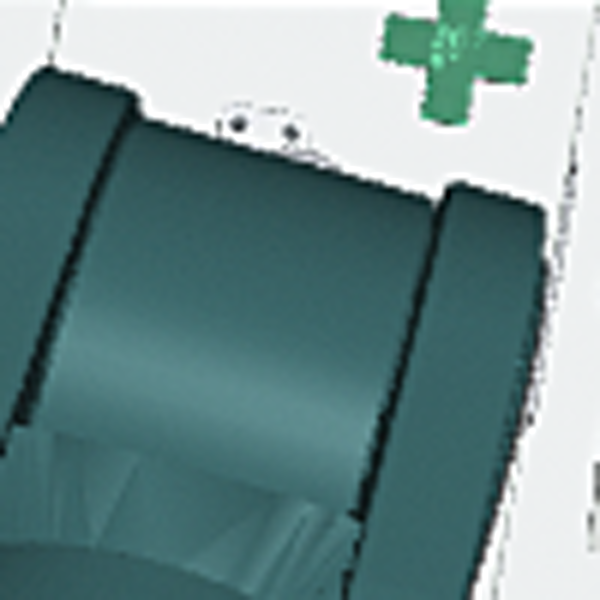

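Free now: the force is just the lock's weight, and the staple is about 36 mm ahead. One more millimetre forward, then a slow lift.

```bash

python3 -m creep '[[[255,-0.005,0,0,0],[255,-0.005,0,0,0],[255,-0.005,0,-0.01,0],[255,-0.005,0,-0.02,0],[255,-0.005,0,-0.03,0],[255,-0.005,0,-0.04,0],[255,-0.005,0,-0.05,0],[255,-0.005,0,-0.05,0]]]'
```

```text
clock: 13.45
eef_pos: [496.0, -52.9, 110.9]
orientation: [0.0, 0.087, 0.996, -0.0]
ft_force: [-0.4, 0.2, -3.5]
finger_gap: 50.2
gripper_force: 63.3
```

```bash

python3 -m creep '[[[255,0,0,-0.05,0],[255,0,0,-0.1,0],[255,0,0,-0.15,0],[255,0,0,-0.25,0],[255,0,0,-0.35,0],[255,0,0,-0.45,0],[255,0,0,-0.55,0],[255,0,0,-0.62,0],[255,0,0,-0.65,0],[255,0,0,-0.65,0],[255,0,0,-0.65,0],[255,0,0,-0.65,0],[255,0,0,-0.65,0]]]'
python3 - <<'E'
from h import *
p,_=snap('scene','m.png',(190,90,350,250),3.7)
E
```

```text
clock: 14.53
eef_pos: [495.4, -52.7, 239.4]
orientation: [-0.001, 0.087, 0.996, 0.0]
ft_force: [-0.1, 1.3, -3.1]
finger_gap: 50.5
gripper_force: 63.5
```

View pics/m.png

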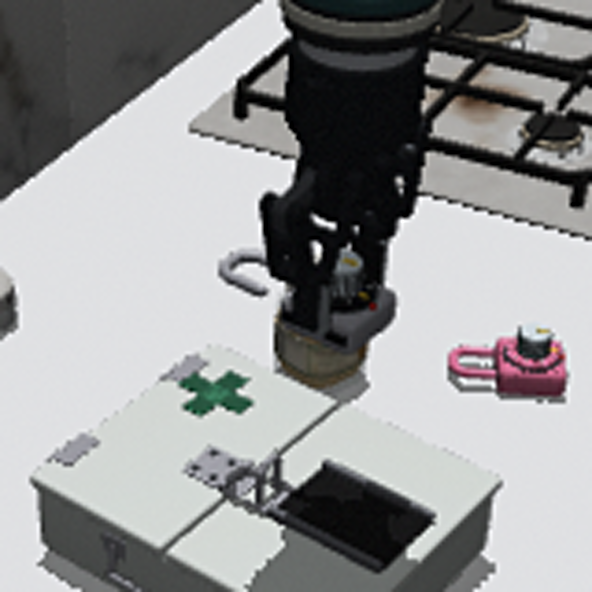

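The lock is held open and dial up at crop (345,290). The free leg's end, at (265,290), is clear of the case. The staple at (262,485) is empty, the lock is 14 cm above where it lay, and the jar is in place.

```bash
python3 -c "
from h import *
print(robot.hand_in())"
```

```text
the job is handed in; nothing more can be done
None
```

The job is handed in: the padlock was dialled to the red mark, pulled open, unhooked and lifted, and the gripper is holding it open, dial up, about 14 cm above where it lay; the mug and teaspoon were not checked in a final picture, though the arm never came near them at working height.

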